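# Close up the spice jar rack

## Robot

A 6-joint arm with a two-finger parallel gripper is mounted at the origin on a cart in front of the work surface, level with it; the furniture and walls round the work are solid. World frame = base frame: x ahead of the robot, y to its left, z up, the work surface at z = 0. Lengths are in m, angles in rad, forces in N, time in s.
With the tool pointing down it reaches from about 0.225 to 0.875 m from the base axis. Payload 3.4 kg.
Tool frame: the origin (TCP) lies at the very end of the fingers, on their centre line; the grasp point (between the pads) lies bot.grip_point_offset behind it (bot.grip_point_offset is the distance from the TCP to the grasp point, in m); z points along the fingers, y is the line along which they close (so a half turn about z gives the same grasp; the last joint's range is limited). The gripper opens to 85 mm and grips with 20 to 120 N. Pads are 22 mm wide; open, the fingers measure 114 mm over their backs; the gripper's body (76 mm by 85 mm) begins 54 mm behind the grasp point. The pads swing forward as they close: fully open they stand 13 mm farther back than shut.
Start: joints at [-1.44, 0.276, 1.505, -0, 1.361, -0.121], TCP at [0.143, -0.557, 0.231] pointing down, gripper open.
Joint ranges: [-2.89, 2.89], [-0.75, 2.08], [0.22, 2.7], [-1.18, 4.32], [0.11, 2.71], [-2.7, 2.7]. Speed limits (rad/s): [2.57, 2.57, 3.14, 3.14, 3.14, 3.14].

## Interface

Orientations are given as [roll, pitch, yaw] about the fixed x, y, z axes, in that order (R = Rz(yaw) Ry(pitch) Rx(roll)).
In Python, from cell import sensors, viewer, bot gives the robot as it stands. The module is installed in compiled form; this text tells all that it offers.
- The arm moves only by the tool carry_out, never from a script. Its argument "moves" is a list of rows, each a list of 5 numbers: the closure, from -1 (fully open) to 1 (shut), then the shift along the tool's x, y, z in units of 25 mm (1.0 is 25 mm), then the turn about the tool's z in units of 5 degrees (1.0 is 5 degrees). In form: [[hand, dx, dy, dz, twist], ...]. A call has 1 to 5 rows; each row is the pose to reach, as a shift and turn from the pose commanded when the call began, along the tool's axes at that moment; what a row does not reach only later rows make up. A row lasts 1/12 s, in which the tool goes at most 41.7 mm and 7.16 degrees, less where a joint would pass 70% of its speed; a pose out of reach is approached as far as the arm can. A call with a gripper value outside its range is refused whole. The fingers move at their own pace and stop on an object; "force" is the grip in N (left out, the last holds). Time passes only in rows, so rows that repeat a pose let the fingers close. It gives the time, the measured TCP pose, the force, the opening and the grip force at its end, in the units of the state.
- sensors.get_state(): the state, without advancing time (a new reading comes with each control period).
- viewer.grab_frame(name): name is "side" or "top"; returns the picture (480x640x3 uint8, red, green, blue); there is no depth.
- viewer.calibration(name): a dict with "fx", "fy", "cx", "cy" (pixels), "camera_from_world" (4x4, takes a point from world to camera coordinates). Camera axes: x right, y down, z forward; pixel columns grow to the right and rows downward; lengths in m; the calibration is good to about 2 mm. A picture is of the moment at which its call begins. calibration takes no time and is no camera call.
- bot.job_done(): hands the job in; it is judged then, once.
The state is a dict: "time": time; "joints": joint angles; "dq": joint speeds; "joint_efforts": joint torques, N m; "tool_pos": TCP position; "ee_rot": TCP orientation; "wrist_force": force on the tool from outside, world axes, zero at the start; "moment": the same for the moment, N m; "width": finger opening in m; "grasp_force": force on a finger pad.
Only numpy, scipy, OpenCV 4.12 (cv2) and the standard library are available. Lean on these libraries where they do the work, as an engineer would, in place of code of your own. Each camera call takes 0.05 s, during which the arm holds its last target. There are 200 camera calls.

## Task

Stand the small spice jar that is out on the sideboard in the wooden jar rack, upright in the gap between the jar already there and the sliding stop. Then slide the stop up until both jars sit snug between it and the rack's end wall, and let go.

Things in the scene. Friction and masses are not known exactly. Their poses are not given: they have to be found in the camera images.
- jar_mid (a point): The spice jar to put away: a slim white-bodied round jar with a black-brown lid, 41 mm across, 105 mm tall, about 0.15 kg; it stands on the sideboard among a wider jar, a mug and a pine box, which are not part of the job. This point is its centre, half-way up (52 mm above its foot); z is up along the jar.
- neighbour_mid (a point): The jar already in the rack, near its end wall: same size and shape (41 mm across, 105 mm tall), loose. This point is its centre, half-way up; z is up along the jar.
- rack: The jar rack, light wood, fixed to the sideboard: a board 92 mm wide (its x) by 340 mm long (its y), whose top, where jars stand, is 10 mm above the sideboard. Origin: centre of the underside; z up. An end wall 95 mm high stands at the +y end, inner face at y = +150 mm; at the -y end is a low block 52 mm high. A thin steel rail runs along each side (4 mm radius, centre at x = +-42 mm, top 40 mm above the sideboard), leaving a channel 76 mm wide.
- stop (a joint): The rack's sliding stop, light wood: travel in m along the rack's +y, 0 = fully open, growing toward the end wall, range 0 to 0.17. Its flat face toward the jars is at y = -80 mm + travel in the rack's frame; so with two jars side by side it touches at about 0.148 (a little more if the jars stand staggered). It is a board 64 mm wide and 12 mm thick, 89 mm high above the sideboard, with a paddle handle on top; it slides with about 1.5 N of friction and stays where it is left.
- stop_handle (a point): Centre of the stop's upright paddle handle, 125 mm above the sideboard: the handle is 36 mm wide along the rack's x, 12 mm thick along its y (the jar face is 6 mm to the +y side of this point), and stands free from 89 to 147 mm above the sideboard. It can be pinched from above or pushed from its -y side. The only wider part of the stop is a low foot behind it (to 46 mm behind its jar face, 24 mm high).

How it is judged:
On the way:
1. the spice jar stands upright in the rack, between the jar already there and the stop (x of jar_mid in the frame of rack between -0.022 and 0.022 m and y of jar_mid in the frame of rack between -0.06 and 0.112 m and z of jar_mid in the frame of rack between 0.054 and 0.072 m and angle between jar_mid's own z axis and vertical below 0.175 rad and y of jar_mid in the frame of stop_handle above 0.02 m), for 0.2 s.
At the end, for the whole second after the job is handed in: Both jars stand on the rack's board between end wall and stop, upright within 10 degrees, the put-away jar on the stop's side, and the stop is pushed up until no more than about 10 mm of slack is left in the row (travel over 0.138 m); everything is at rest (x of jar_mid in the frame of rack between -0.022 and 0.022 m and y of jar_mid in the frame of rack between 0.06 and 0.112 m and z of jar_mid in the frame of rack between 0.054 and 0.072 m and angle between each of jar_mid, neighbour_mid's own z axis and vertical below 0.175 rad and x of neighbour_mid in the frame of rack between -0.022 and 0.022 m and y of neighbour_mid in the frame of rack between 0.11 and 0.14 m and z of neighbour_mid in the frame of rack between 0.054 and 0.072 m and value of joint stop above 0.138 m and velocity of joint stop between -0.01 and 0.01 m/s); the robot touches nothing.
It also fails if it takes over 48 s, if anything falls off the work surface, if the arm or the gripper's body presses on something with over 40 N, if the wrist force passes 120 N, or if a joint passes its speed limit or range.

## Working session

There is one attempt and no reset: what is moved stays moved. The work goes in short steps, Python scripts to look and compute and a tool call to move; the robot and the scene stay as the last step left them, time stands still between calls to the robot, and variables do not carry over. Pictures are saved under pics/ and viewed, at most 10 in all, crops included, and the job is handed in when it is done.

Besides the shell and the picture viewer there is one more tool, called after ">>>" in YAML: its name, and indented under it one key for each argument. carry_out: Moves the arm, as the interface text tells. Its arguments: {"type":"object","properties":{"moves":{"type":"array"},"force":{"type":"number"}},"required":["moves"]}

```bash
mkdir -p pics
python3 - <<'E'
from cell import sensors, viewer, bot
import cv2
for n in("side","top"):
    im=viewer.grab_frame(n); cv2.imwrite(f"pics/{n}0.png",im[:,:,::-1]); c=viewer.calibration(n); print(n,c)
s=sensors.get_state(); print(s, bot.grip_point_offset)
E
```

```text
side {'fx': 520.7307688495008, 'fy': 520.7307688495008, 'cx': 322.1920170227874, 'cy': 238.45101505942554, 'camera_from_world': array([[-0.86406905, -0.50333106,  0.00652144,  0.44679348],
       [-0.22607726,  0.37646665, -0.89842191,  0.19352638],
       [ 0.44974855, -0.77777292, -0.43908489,  0.89719277],
       [ 0.        ,  0.        ,  0.        ,  1.        ]])}
top {'fx': 595.6849856462343, 'fy': 595.6849856462343, 'cx': 318.25614538364295, 'cy': 237.55710340157128, 'camera_from_world': array([[-0.01954669, -0.99959997, -0.02044081,  0.03355667],
       [-0.98497669,  0.02276122, -0.17118076,  0.54741016],
       [ 0.17157754,  0.01678771, -0.98502757,  0.95758646],
       [ 0.        ,  0.        ,  0.        ,  1.        ]])}
{'time': 0.1, 'joints': array([-1.43996142e+00,  2.76541685e-01,  1.50603743e+00,  1.10635860e-05,
        1.36070698e+00, -1.20967205e-01]), 'dq': array([-0.00138746, -0.00171659, -0.00013165,  0.00096047, -0.00025679,
       -0.00228504]), 'joint_efforts': array([ 8.55507133e-04, -4.17699552e+01, -2.46403939e+01, -2.24517312e-04,
        5.80238469e-03,  1.04669756e-06]), 'tool_pos': array([ 0.14321393, -0.55637657,  0.23050824]), 'ee_rot': array([-3.13991290e+00, -2.15088179e-04,  2.51799618e-01]), 'wrist_force': array([0.17331473, 0.0085937 , 0.36199388]), 'moment': array([-0.09871993,  0.01311236,  0.00993686]), 'grasp_force': 0.0, 'width': 0.08514918330676416} 0.0187
```

View pics/top0.png

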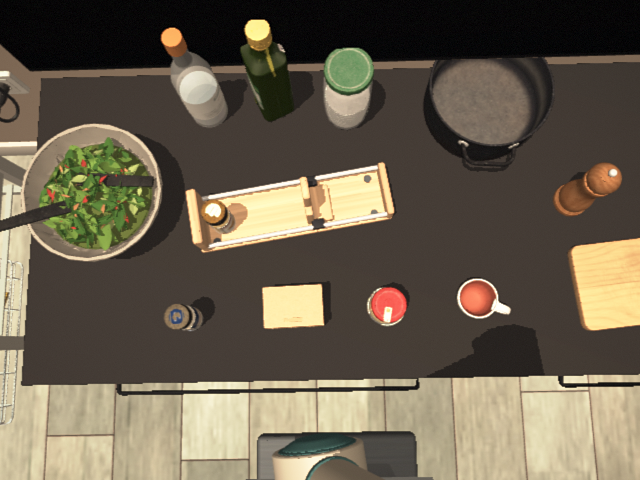

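View pics/side0.png

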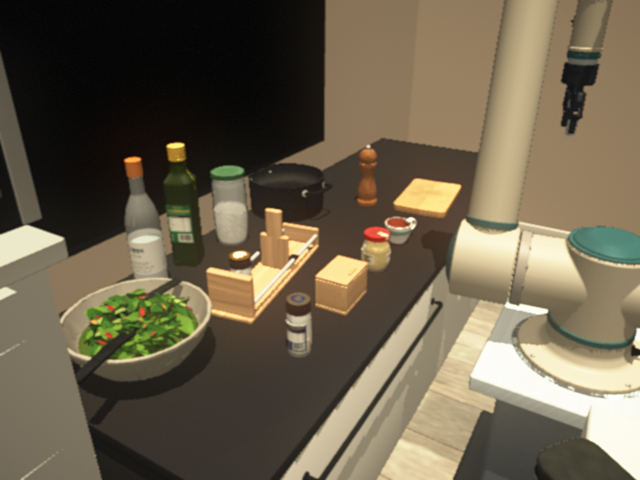

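The top view shows the jar's lid at about (179,317) and the neighbour's lid at about (215,211). The rack's end wall is on the left at x≈195 and the stop handle is near (308,195). The side view shows the jar lid at (298,300). I'll enlarge the rack and measure.

```bash
cat > h.py <<'E'
import numpy as np, cv2
from cell import sensors, viewer, bot
def ray(n,u,v,z):
    c=viewer.calibration(n);T=c["camera_from_world"];R=T[:3,:3];o=-R.T@T[:3,3]
    d=R.T@np.array([(u-c["cx"])/c["fx"],(v-c["cy"])/c["fy"],1]);return o+d*(z-o[2])/d[2]
def proj(n,p):
    c=viewer.calibration(n);T=c["camera_from_world"];q=T[:3,:3]@p+T[:3,3]
    return np.array([c["fx"]*q[0]/q[2]+c["cx"],c["fy"]*q[1]/q[2]+c["cy"]])
E
python3 - <<'E'
from h import *
im=cv2.imread("pics/top0.png")
cv2.imwrite("pics/crop1.png",cv2.resize(im[150:340,160:400],None,fx=3.3,fy=3.15,interpolation=cv2.INTER_CUBIC)[:600,:800])
print("jar",ray("top",179,317,.105),ray("side",298,300,.105))
print("nei",ray("top",215,211,.115))
E
```

```text
jar [0.41718356 0.240711   0.105     ] [0.41673222 0.25143425 0.105     ]
nei [0.58291022 0.18411047 0.115     ]
```

View pics/crop1.png

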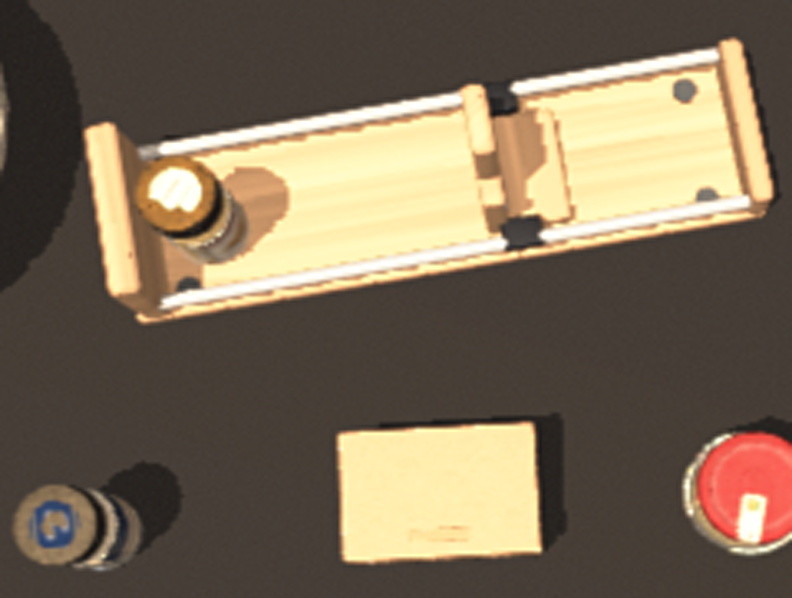

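The enlarged crop shows the jar's lid at about (177,317) in full-frame pixels. The rails run (209,246)→(387,214) and (208,198)→(378,167). The end wall's inner top edge runs (195,189)→(202,242), and the handle top is near (304,188).

Run:
```python
from h import *
C=lambda u,v,z: ray("top",160+u/3.3,150+v/3.15,z)
print("jar",C(55,525,.105),"nei",C(181,199,.115))
f=[C(163,303,.04),C(750,203,.04)]; r=[C(160,150,.04),C(720,55,.04)]
for a,b in(f,r):
    d=a-b; print("rail",a,b,np.arctan2(d[1],d[0]),np.linalg.norm(d))
wi=[C(115,124,.095),C(140,290,.095)]; wo=[C(88,130,.095),C(112,300,.095)]
print("wall",wi,wo)
d=(f[0]-f[1])+(r[0]-r[1]); d/=np.linalg.norm(d); yh=d[:2]; xh=np.array([yh[1],-yh[0]])
print("yaw",np.arctan2(-yh[0],yh[1]))
ax=np.mean([xh@p[:2] for p in f+r]); print("half",[xh@p[:2]-ax for p in f+r])
yy=np.mean([yh@p[:2] for p in wi])-.15; print("org", ax*xh+yy*yh, "wo y",[yh@p[:2]-yy for p in wo])
fr=lambda p:(xh@p[:2]-ax,yh@p[:2]-yy)
print("nei",fr(C(181,199,.115)),"hand",[fr(C(u,v,.147)) for u,v in((463,90),(487,88),(470,152),(495,150))])
print("board",[fr(C(u,v,.089)) for u,v in((481,205),(483,228),(505,228))],"lowblock",[fr(C(u,v,.052)) for u,v in((720,45),(755,210),(742,42),(772,200))])
# jar in side
print("sidejar",[proj("side",C(55,525,.105))])
im=cv2.imread("pics/side0.png");cv2.imwrite("pics/s1.png",cv2.resize(im[220:370,200:350],None,fx=4,fy=4,interpolation=cv2.INTER_CUBIC))
```

```text
jar [0.41777462 0.24438167 0.105     ] nei [0.57937855 0.18431597 0.115     ]
rail [0.53868394 0.20762013 0.04      ] [ 0.58664526 -0.0966224   0.04      ] 1.7271513335888122 0.30799968710983605
rail [0.62368877 0.2102029  0.04      ] [ 0.67012468 -0.08418704  0.04      ] 1.7272433925407882 0.2980297502145827
wall [array([0.62443831, 0.22146007, 0.095     ]), array([0.53668121, 0.2077994 , 0.095     ])] [array([0.62156181, 0.23485222, 0.095     ]), array([0.53181248, 0.2214416 , 0.095     ])]
yaw 0.15640027902785733
half [np.float64(-0.042184797269676166), np.float64(-0.042198741103560256), np.float64(0.04218479726967628), np.float64(0.04219874110356048)]
org [0.60365585 0.06641825] wo y [np.float64(0.16358903357247043), np.float64(0.16432176463858994)]
nei (np.float64(-0.005616821886977763), np.float64(0.12024022460218485)) hand [(np.float64(0.01676379956094609), np.float64(-0.02319043567941117)), (np.float64(0.01573060159936912), np.float64(-0.034426124709194594)), (np.float64(-0.014602103067023808), np.float64(-0.02109050086775669)), (np.float64(-0.015710869865057875), np.float64(-0.032718359898913495))]
board [(np.float64(-0.028948980950477377), np.float64(-0.02137267861642613)), (np.float64(-0.04106573127076407), np.float64(-0.02026337081308218)), (np.float64(-0.04300597220858293), np.float64(-0.03092319270059086))] lowblock [(np.float64(0.04439547341918659), np.float64(-0.1585902884198795)), (np.float64(-0.04872944785522482), np.float64(-0.1585607453892435)), (np.float64(0.04399140038982918), np.float64(-0.17012414557680997)), (np.float64(-0.04491864460488204), np.float64(-0.16815855652689918))]
sidejar [array([299.79465205, 297.79510048])]
```

View pics/s1.png

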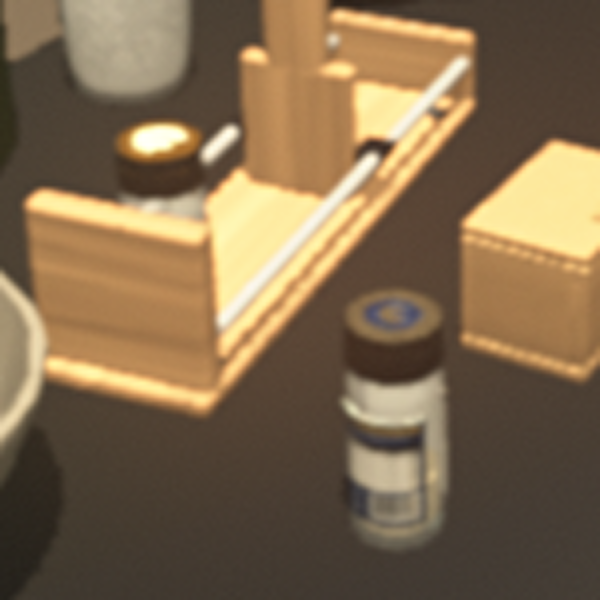

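The side view agrees with the top one: it puts the lid at (298,299), where the top estimate projects to (300,298). The jar is at about (0.417, 0.245), the rack origin at (0.604, 0.066) with yaw 0.156, the stop at about 0.059 travel, and the neighbour at y≈0.12. I'll align the tool with yaw 1.727, so tool x lies along rack y and tool y along rack x.

>>> carry_out:
  moves:
    - [-1,0,0,0,-16.9]
    - [-1,0,0,0,-16.9]
    - [-1,0,0,0,-16.9]
    - [-1,0,0,0,-16.9]
    - [-1,0,0,0,-16.9]
  force: 40

```text
time: 0.52
tool_pos: [0.1432, -0.5566, 0.2308]
ee_rot: [-3.141, -0.001, 0.883]
wrist_force: [0.4, -1.0, 0.1]
width: 0.0854
grasp_force: 0.0
```

>>> carry_out:
  moves:
    - [-1,0,0,0,-9.7]
    - [-1,0,0,0,-9.7]
    - [-1,0,0,0,-9.7]
    - [-1,0,0,0,-9.7]
    - [-1,0,0,0,-9.7]

```text
time: 0.93
tool_pos: [0.1432, -0.5566, 0.2308]
ee_rot: [-3.141, -0.001, 1.508]
wrist_force: [1.6, -0.0, -0.1]
width: 0.0852
grasp_force: 0.0
```

>>> carry_out:
  moves:
    - [-1,0,0,0,-2.6]
    - [-1,0,0,0,-2.6]
    - [-1,0,0,0,-2.6]
    - [-1,0,0,0,-2.6]

```text
time: 1.27
tool_pos: [0.1432, -0.5567, 0.2309]
ee_rot: [3.142, -0.001, 1.726]
wrist_force: [0.2, -0.5, 1.0]
width: 0.0852
grasp_force: 0.0
```

>>> carry_out:
  moves:
    - [-1,30,15.8,0,0]
    - [-1,30,15.8,0,0]
    - [-1,30,15.8,0,0]
    - [-1,30,15.8,0,0]
    - [-1,30,15.8,0,0]

```text
time: 1.68
tool_pos: [0.2103, -0.3576, 0.231]
ee_rot: [3.141, -0.0, 1.725]
wrist_force: [1.0, -0.3, 1.1]
width: 0.0855
grasp_force: 0.0
```

>>> carry_out:
  moves:
    - [-1,22.6,11.9,0,0]
    - [-1,22.6,11.9,0,0]
    - [-1,22.6,11.9,0,0]
    - [-1,22.6,11.9,0,0]
    - [-1,22.6,11.9,0,0]

```text
time: 2.1
tool_pos: [0.2769, -0.1604, 0.2314]
ee_rot: [3.141, 0.001, 1.725]
wrist_force: [1.9, -0.1, 0.3]
width: 0.0855
grasp_force: 0.0
```

>>> carry_out:
  moves:
    - [-1,15.2,8,0,0]
    - [-1,15.2,8,0,0]
    - [-1,15.2,8,0,0]
    - [-1,15.2,8,0,0]
    - [-1,15.2,8,0,0]

```text
time: 2.52
tool_pos: [0.3438, 0.0371, 0.2316]
ee_rot: [3.14, 0.001, 1.726]
wrist_force: [2.1, -0.5, -0.5]
width: 0.0858
grasp_force: 0.0
```

>>> carry_out:
  moves:
    - [-1,7.8,4.2,0,0]
    - [-1,7.8,4.2,0,0]
    - [-1,7.8,4.2,0,0]
    - [-1,7.8,4.2,0,0]
    - [-1,7.8,4.2,0,0]

```text
time: 2.93
tool_pos: [0.4125, 0.2341, 0.2313]
ee_rot: [3.141, 0.0, 1.727]
wrist_force: [0.7, -0.6, 0.3]
width: 0.0856
grasp_force: 0.0
```

>>> carry_out:
  moves:
    - [-1,0.4,0.3,0,0]
    - [-1,0.4,0.3,0,0]
    - [-1,0.4,0.3,0,0]

```text
time: 3.18
tool_pos: [0.418, 0.2427, 0.2307]
ee_rot: [-3.14, 0.001, 1.729]
wrist_force: [-0.4, -0.4, -0.6]
width: 0.0855
grasp_force: 0.0
```

Run:
```python
from h import *
s=sensors.get_state();p=s["tool_pos"];print(p,s["ee_rot"])
for n in("side","top"):
    im=cv2.cvtColor(viewer.grab_frame(n),4); print(n,proj(n,p)); cv2.imwrite(f"pics/{n}1.png",im)
a=cv2.imread("pics/side1.png")[120:370,180:400];b=cv2.imread("pics/top1.png")[150:400,130:330]
cv2.imwrite("pics/both1.png",cv2.resize(np.hstack([a,b]),None,fx=1.9,fy=1.9))
```

```text
[0.41795254 0.24266469 0.23070164] [-3.13978832e+00  1.29237025e-03  1.72894178e+00]
side [299.28196512 227.39930259]
top [154.28600365 312.75875159]
```

View pics/both1.png

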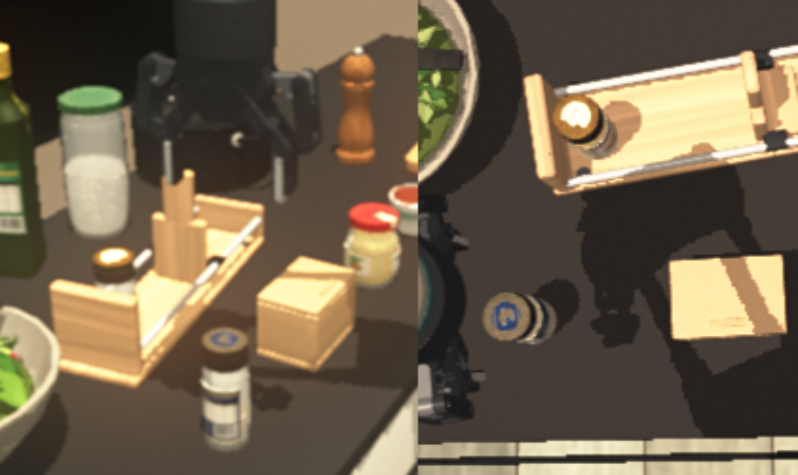

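The side view shows the jar centred under the fingers at full-frame (298,299). The top view has the lid at (177,316), so it hasn't moved. Descending to grasp.

>>> carry_out:
  moves:
    - [-1,0.1,0,1.5,0]
    - [-1,0.1,0,3,0]
    - [-1,0.1,0,4.5,0]
    - [-1,0.1,0,6,0]
    - [-1,0.1,0,7.3,0]

```text
time: 3.7
tool_pos: [0.4169, 0.2431, 0.0475]
ee_rot: [-3.141, 0.001, 1.726]
wrist_force: [0.5, 0.1, -0.5]
width: 0.0855
grasp_force: 0.0
```

>>> carry_out:
  moves:
    - [-1,0,0,0,0]
    - [0.3,0,0,0,0]
    - [0.6,0,0,0,0]
    - [1,0,0,0,0]
    - [1,0,0,0,0]
  force: 40

```text
time: 4.12
tool_pos: [0.42, 0.2457, 0.0511]
ee_rot: [3.136, -0.001, 1.728]
wrist_force: [0.4, -0.9, 6.7]
width: 0.0403
grasp_force: 39.5
```

>>> carry_out:
  moves:
    - [1,0,0,0,0]
    - [1,0,0,0,0]
    - [1,0,0,0,0]
    - [1,0,0,0,0]
    - [1,0,0,0,0]

```text
time: 4.53
tool_pos: [0.4199, 0.2458, 0.0512]
ee_rot: [3.136, -0.001, 1.729]
wrist_force: [-0.2, -1.7, 8.7]
width: 0.0396
grasp_force: 39.5
```

>>> carry_out:
  moves:
    - [1,0,0,-1,0]
    - [1,0,0,-2.2,0]
    - [1,0,0,-3.4,0]
    - [1,0,0,-4.6,0]
    - [1,0,0,-5.6,0]

```text
time: 4.95
tool_pos: [0.4183, 0.2455, 0.1919]
ee_rot: [3.138, -0.001, 1.729]
wrist_force: [1.5, 1.0, -1.8]
width: 0.0395
grasp_force: 40.8
```

>>> carry_out:
  moves:
    - [1,-1.2,1.2,0,0]
    - [1,-2.3,2.2,0,0]
    - [1,-3.4,3.3,0,0]
    - [1,-4.4,4.3,0,0]
    - [1,-5.2,5,0,0]

```text
time: 5.37
tool_pos: [0.5645, 0.1348, 0.1899]
ee_rot: [3.138, 0.001, 1.728]
wrist_force: [-0.5, 0.5, -1.0]
width: 0.0397
grasp_force: 41.0
```

>>> carry_out:
  moves:
    - [1,-0.6,0.6,0,0]
    - [1,-1.1,1.0,0,0]
    - [1,-1.2,1.1,0,0]
    - [1,-1.2,1.1,0,0]

```text
time: 5.7
tool_pos: [0.5939, 0.1108, 0.1889]
ee_rot: [-3.141, -0.0, 1.727]
wrist_force: [-0.3, -0.2, -1.2]
width: 0.04
grasp_force: 41.0
```

Run:
```python
from h import *
s=sensors.get_state();p=s["tool_pos"];print(p,s["ee_rot"],s["width"],s["wrist_force"])
o=np.array([.6037,.0664]);a=.1564;yh=np.array([-np.sin(a),np.cos(a)]);xh=np.array([np.cos(a),np.sin(a)])
print("rack xy",xh@(p[:2]-o),yh@(p[:2]-o))
for n in("side","top"):
    im=cv2.cvtColor(viewer.grab_frame(n),4); cv2.imwrite(f"pics/{n}2.png",im)
a=cv2.imread("pics/side2.png")[100:350,180:380];b=cv2.imread("pics/top2.png")[100:350,150:350]
cv2.imwrite("pics/both2.png",cv2.resize(np.hstack([a,b]),None,fx=2,fy=2))
# predicted foot pixels in the side view
print("foot pred",proj("side",np.array([p[0],p[1],.14])))
```

```text
[0.59387174 0.11083247 0.18889276] [-3.14132859e+00 -2.90722596e-04  1.72748541e+00] 0.04001448949343546 [-0.25880164 -0.2076748  -1.19187864]
rack xy -0.0027873625007522034 0.04542102316400567
foot pred [260.09783211 225.75361508]
```

View pics/both2.png

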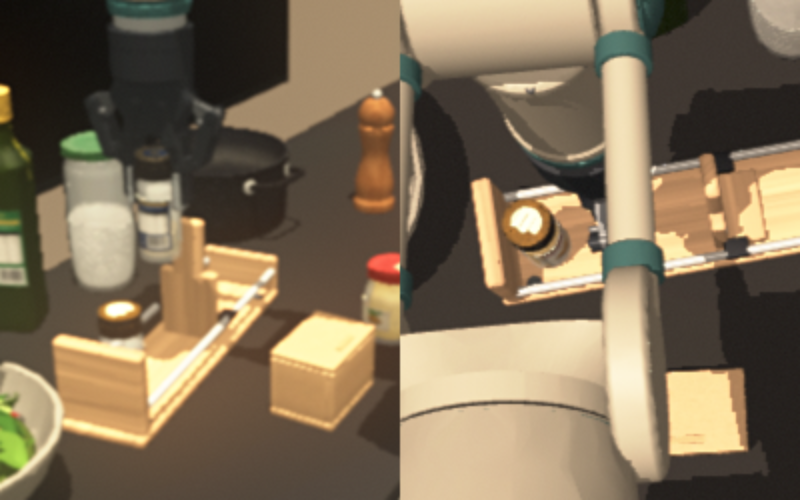

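The side view shows the jar held upright, its foot at (260,227), as predicted. It is above the gap, clear of both the neighbour and the stop. Lowering.

>>> carry_out:
  moves:
    - [1,0,0.1,1,0]
    - [1,0,0.1,2,0]
    - [1,0,0.1,3,0]
    - [1,0,0.1,3.9,0]
    - [1,0,0.1,4.5,0]

```text
time: 6.22
tool_pos: [0.5934, 0.1129, 0.0744]
ee_rot: [-3.138, -0.001, 1.73]
wrist_force: [0.3, -0.2, -0.7]
width: 0.0399
grasp_force: 41.0
```

>>> carry_out:
  moves:
    - [1,0,0,0.1,0]
    - [1,0,0,0.2,0]
    - [1,0,0,0.3,0]
    - [1,0,0,0.4,0]
    - [1,0,0,0.45,0]

```text
time: 6.63
tool_pos: [0.5968, 0.1119, 0.066]
ee_rot: [3.14, 0.0, 1.729]
wrist_force: [-0.3, -0.2, -1.4]
width: 0.0401
grasp_force: 41.0
```

>>> carry_out:
  moves:
    - [1,0,0,0.1,0]
    - [1,0,0,0.15,0]
    - [1,0,0,0.2,0]
    - [1,0,0,0.2,0]

```text
time: 6.97
tool_pos: [0.5965, 0.1116, 0.0611]
ee_rot: [3.141, 0.0, 1.729]
wrist_force: [-0.9, -0.5, 3.9]
width: 0.0402
grasp_force: 41.2
```

The foot is on the board (3.9 N). Releasing and going up.

>>> carry_out:
  moves:
    - [0.2,0,0,0,0]
    - [-0.2,0,0,0,0]
    - [-0.7,0,0,0,0]
    - [-1,0,0,0,0]
    - [-1,0,0,0,0]

```text
time: 7.38
tool_pos: [0.5962, 0.1115, 0.0598]
ee_rot: [-3.141, 0.0, 1.729]
wrist_force: [-1.0, -0.9, 0.9]
width: 0.0845
grasp_force: 0.0
```

>>> carry_out:
  moves:
    - [-1,0,0,-0.6,0]
    - [-1,0,0,-1.6,0]
    - [-1,0,0,-2.8,0]
    - [-1,0,0,-4,0]
    - [-1,0,0,-5,0]

```text
time: 7.8
tool_pos: [0.5966, 0.1116, 0.1869]
ee_rot: [3.14, 0.0, 1.729]
wrist_force: [-0.2, -0.2, 0.3]
width: 0.0856
grasp_force: 0.0
```

>>> carry_out:
  moves:
    - [-1,-1,0,0,0]
    - [-1,-2,0,0,0]
    - [-1,-2.9,0,0,0]
    - [-1,-2.9,0,0,0]

```text
time: 8.13
tool_pos: [0.6085, 0.0361, 0.1851]
ee_rot: [3.141, 0.003, 1.726]
wrist_force: [0.0, 0.7, -0.4]
width: 0.0854
grasp_force: 0.0
```

Run:
```python
from h import *
s=sensors.get_state();p=s["tool_pos"];print(p,s["ee_rot"],s["width"],s["wrist_force"])
o=np.array([.6037,.0664]);a=.1564;yh=np.array([-np.sin(a),np.cos(a)]);xh=np.array([np.cos(a),np.sin(a)])
print("rack xy",xh@(p[:2]-o),yh@(p[:2]-o))
for n in("side","top"):
    im=cv2.cvtColor(viewer.grab_frame(n),4); cv2.imwrite(f"pics/{n}3.png",im)
a=cv2.imread("pics/side3.png")[100:350,180:380];b=cv2.imread("pics/top3.png")[100:350,150:350]
cv2.imwrite("pics/both3.png",cv2.resize(np.hstack([a,b]),None,fx=2,fy=2))
```

```text
[0.6084844  0.03612556 0.18506732] [3.14103145e+00 3.06415379e-03 1.72588131e+00] 0.08541078323211213 [ 0.00679958  0.67193367 -0.40359167]
rack xy 1.0359896468243152e-05 -0.030650154287524666
```

View pics/both3.png

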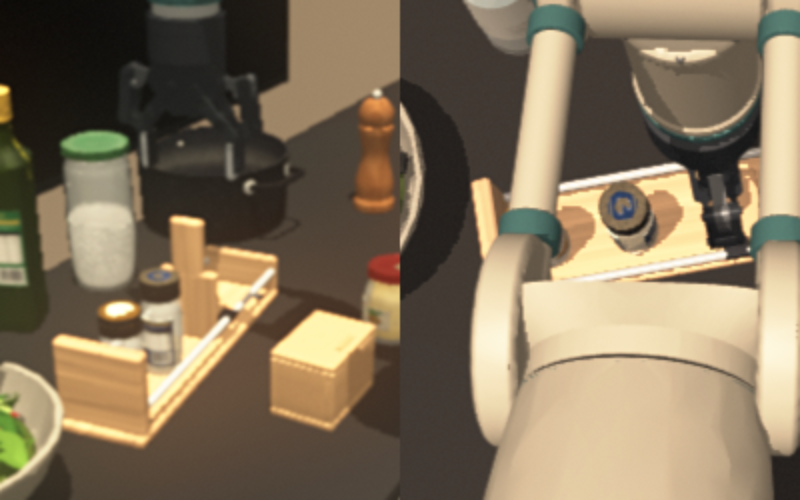

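The jar stands upright in the rack next to its neighbour (lid at full-frame side (260,238)), and the open fingers straddle the handle. Descending to pinch it lightly.

>>> carry_out:
  moves:
    - [-1,0.15,0,1,0]
    - [-1,0.15,0,2,0]
    - [-1,0.15,0,2.7,0]
    - [-1,0.15,0,2.9,0]
    - [0,0.15,0,2.9,0]
  force: 20

```text
time: 8.65
tool_pos: [0.6056, 0.0447, 0.1108]
ee_rot: [-3.138, -0.001, 1.73]
wrist_force: [0.1, -0.9, 0.3]
width: 0.0756
grasp_force: 0.0
```

>>> carry_out:
  moves:
    - [1,0,0,0,0]
    - [1,0,0,0,0]
    - [1,0,0,0,0]
    - [1,0,0,0,0]
    - [1,0,0,0,0]

```text
time: 9.07
tool_pos: [0.6117, 0.0444, 0.115]
ee_rot: [3.131, 0.001, 1.728]
wrist_force: [6.8, 3.2, -0.2]
width: 0.0353
grasp_force: 25.7
```

>>> carry_out:
  moves:
    - [1,0.1,0.1,0,0]
    - [1,0.3,0.2,0,0]
    - [1,0.5,0.2,0,0]
    - [1,0.7,0.2,0,0]
    - [1,0.9,0.2,0,0]

```text
time: 9.48
tool_pos: [0.6084, 0.0662, 0.1148]
ee_rot: [3.141, 0.002, 1.729]
wrist_force: [-3.2, -2.4, 7.0]
width: 0.036
grasp_force: 25.7
```

>>> carry_out:
  moves:
    - [1,0.2,0,0,0]
    - [1,0.4,0,0,0]
    - [1,0.6,0,0,0]
    - [1,0.8,0,0,0]
    - [1,1.0,0,0,0]

```text
time: 9.9
tool_pos: [0.6044, 0.0909, 0.1148]
ee_rot: [3.141, 0.002, 1.729]
wrist_force: [-3.1, -2.5, 6.9]
width: 0.0358
grasp_force: 25.7
```

>>> carry_out:
  moves:
    - [1,0.2,0,0,0]
    - [1,0.4,0,0,0]
    - [1,0.6,0,0,0]
    - [1,0.8,0,0,0]
    - [1,1.0,0,0,0]

```text
time: 10.32
tool_pos: [0.6005, 0.1153, 0.1148]
ee_rot: [3.141, 0.002, 1.729]
wrist_force: [-3.6, -3.6, 7.2]
width: 0.0356
grasp_force: 25.7
```

>>> carry_out:
  moves:
    - [1,0.1,0,0,0]
    - [1,0.2,0,0,0]
    - [1,0.3,0,0,0]
    - [1,0.4,0,0,0]
    - [1,0.4,0,0,0]

```text
time: 10.73
tool_pos: [0.5988, 0.1256, 0.1148]
ee_rot: [3.141, 0.001, 1.729]
wrist_force: [-3.7, -0.4, 7.3]
width: 0.0355
grasp_force: 25.7
```

>>> carry_out:
  moves:
    - [1,0.05,0,0,0]
    - [1,0.1,0,0,0]
    - [1,0.15,0,0,0]
    - [1,0.2,0,0,0]
    - [1,0.2,0,0,0]

```text
time: 11.15
tool_pos: [0.5981, 0.1299, 0.1148]
ee_rot: [3.141, 0.002, 1.729]
wrist_force: [-3.5, -3.3, 7.1]
width: 0.0357
grasp_force: 25.7
```

>>> carry_out:
  moves:
    - [1,0.05,0,0,0]
    - [1,0.1,0,0,0]
    - [1,0.15,0,0,0]
    - [1,0.15,0,0,0]

```text
time: 11.48
tool_pos: [0.5976, 0.1333, 0.1148]
ee_rot: [3.141, 0.003, 1.729]
wrist_force: [-3.3, -4.9, 8.6]
width: 0.0358
grasp_force: 25.7
```

>>> carry_out:
  moves:
    - [1,0.05,0,0,0]
    - [1,0.1,0,0,0]
    - [1,0.1,0,0,0]

```text
time: 11.73
tool_pos: [0.5976, 0.1333, 0.1148]
ee_rot: [3.141, 0.007, 1.73]
wrist_force: [-2.2, -10.1, 7.6]
width: 0.0357
grasp_force: 25.7
```

Run:
```python
from h import *
p=sensors.get_state()["tool_pos"]
o=np.array([.6037,.0664]);a=.1564;yh=np.array([-np.sin(a),np.cos(a)])
print("rack y",yh@(p[:2]-o))
for n in("side","top"):
    im=cv2.cvtColor(viewer.grab_frame(n),4); cv2.imwrite(f"pics/{n}4.png",im)
a=cv2.imread("pics/side4.png")[170:320,190:340];b=cv2.imread("pics/top4.png")[150:300,150:300]
cv2.imwrite("pics/both4.png",cv2.resize(np.hstack([a,b]),None,fx=2.6,fy=2.6,interpolation=2))
```

```text
rack y 0.06708908190282285
```

View pics/both4.png

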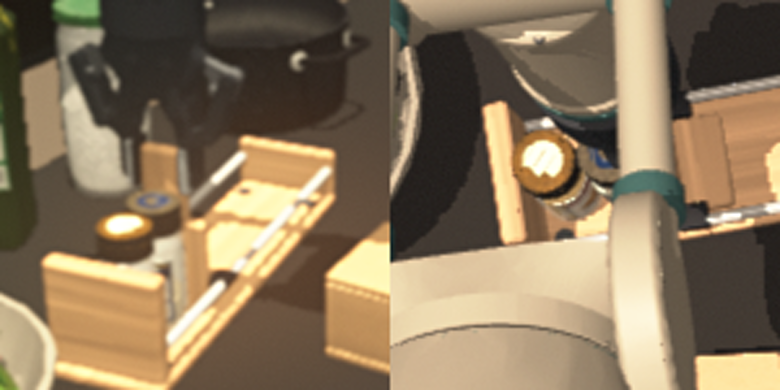

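Motion has stopped at rack y 0.067 and the push force has risen to 10 N. The pictures show both jars upright and touching, with the stop against the put-away jar, so the row is snug. I'll release and go up.

>>> carry_out:
  moves:
    - [1,-0.05,0,0,0]
    - [0.5,-0.1,0,0,0]
    - [0,-0.1,0,0,0]
    - [-0.7,-0.1,0,0,0]
    - [-1,-0.1,0,0,0]

```text
time: 12.25
tool_pos: [0.5976, 0.1349, 0.1127]
ee_rot: [3.141, -0.0, 1.729]
wrist_force: [-0.3, -0.2, -0.1]
width: 0.0655
grasp_force: 0.0
```

>>> carry_out:
  moves:
    - [-1,0,0,0,0]
    - [-1,0,0,-0.6,0]
    - [-1,0,0,-1.8,0]
    - [-1,0,0,-3,0]
    - [-1,0,0,-4.2,0]

```text
time: 12.67
tool_pos: [0.5972, 0.1349, 0.2181]
ee_rot: [-3.14, -0.0, 1.729]
wrist_force: [0.8, -0.7, 0.2]
width: 0.0851
grasp_force: 0.0
```

>>> carry_out:
  moves:
    - [-1,-1.2,-1.2,0,0]
    - [-1,-2.4,-2.4,0,0]
    - [-1,-3.6,-3.6,0,0]
    - [-1,-4.8,-4.8,0,0]
    - [-1,-6,-6,0,0]

```text
time: 13.08
tool_pos: [0.4739, -0.0349, 0.2174]
ee_rot: [-3.142, 0.0, 1.73]
wrist_force: [0.4, -1.5, 0.4]
width: 0.0855
grasp_force: 0.0
```

>>> carry_out:
  moves:
    - [-1,-1.2,-1.2,0,0]
    - [-1,-2.4,-2.4,0,0]
    - [-1,-3.6,-3.6,0,0]
    - [-1,-3.6,-3.6,0,0]
    - [-1,-3.6,-3.6,0,0]

```text
time: 13.5
tool_pos: [0.3995, -0.1386, 0.2177]
ee_rot: [3.141, 0.0, 1.724]
wrist_force: [0.5, -0.1, 0.4]
width: 0.085
grasp_force: 0.0
```

Run:
```python
from h import *
s=sensors.get_state();print(s["time"],s["tool_pos"],s["wrist_force"])
for n in("side","top"):
    im=cv2.cvtColor(viewer.grab_frame(n),4); cv2.imwrite(f"pics/{n}5.png",im)
a=cv2.imread("pics/side5.png")[170:320,190:340];b=cv2.imread("pics/top5.png")[150:300,150:300]
cv2.imwrite("pics/both5.png",cv2.resize(np.hstack([a,b]),None,fx=2.6,fy=2.6,interpolation=2))
```

```text
13.5 [ 0.39952674 -0.13855232  0.21765886] [ 0.51179428 -0.10121049  0.40593908]
```

View pics/both5.png

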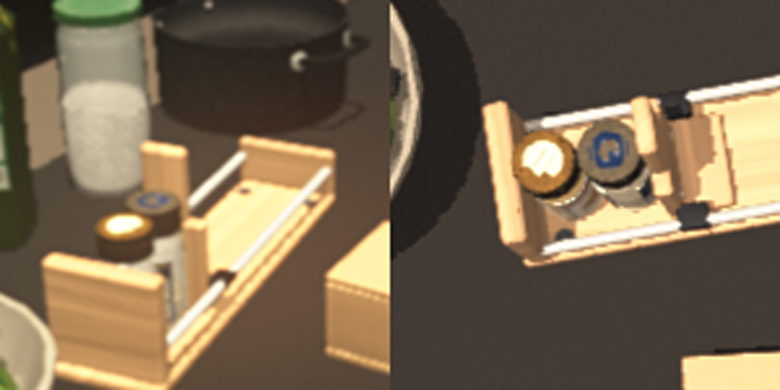

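The final view shows both jars upright and touching (lids at full-frame (210,212) and (234,208)), with the stop against the row. I'll check the stop's travel numerically.

Run:
```python
from h import *
o=np.array([.6037,.0664]);a=.1564;yh=np.array([-np.sin(a),np.cos(a)]);xh=np.array([np.cos(a),np.sin(a)])
C=lambda u,v,z:(lambda d:(xh@d,yh@d))(ray("top",150+(u-390)/2.6,150+v/2.6,z)[:2]-o)
print("nei",C(547,163,.115),"jar",C(610,151,.115))
print("handle +y/-y edges",C(633,100,.147),C(640,150,.147),C(654,98,.147))
print("board face",C(650,180,.089),C(652,193,.089))
```

```text
nei (np.float64(-0.0036035205008118124), np.float64(0.1271599581415949)) jar (np.float64(-0.0031143686211196424), np.float64(0.08800422341084266))
handle +y/-y edges (np.float64(0.017047494532269548), np.float64(0.0659100977635159)) (np.float64(-0.013747762930099742), np.float64(0.06650972124400392)) (np.float64(0.016001806099850836), np.float64(0.053420813849902))
board face (np.float64(-0.019496029308292816), np.float64(0.06927001889300455)) (np.float64(-0.027922632730200014), np.float64(0.06932797467893204))
```

The stop's face is at rack y 0.066–0.069, which is a travel of about 0.147. All the conditions hold.

```bash
python3 -c "
from cell import bot
print(bot.job_done())"
```

```text
the job is handed in; nothing more can be done
None
```

The job is handed in: the spice jar stands upright in the rack beside its neighbour, the stop is snug against the row at about 0.147 m travel, and the arm is clear, at about 13.6 s (I have not seen the judge's verdict).

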